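# Find the loose cover on the desk connection box and seat it

### The arm

A 7-joint arm with a two-finger parallel gripper is mounted at the origin on a cart in front of the work surface, level with it; the furniture and walls round the work are solid. World frame = base frame: x ahead of the robot, y to its left, z up, the work surface at z = 0. Lengths are in m, angles in rad, forces in N, time in s.
With the tool pointing down it reaches from about 0.425 to 0.925 m from the base axis. Payload 6.8 kg.
Tool frame: the origin (TCP) lies at the very end of the fingers, on their centre line; the grasp point (between the pads) lies 19 mm behind it; z points along the fingers, y is the line along which they close (so a half turn about z gives the same grasp; the last joint's range is limited). The gripper opens to 85 mm and grips with 20 to 120 N. Pads are 22 mm wide; open, the fingers measure 114 mm over their backs; the gripper's body (76 mm by 85 mm) begins 54 mm behind the grasp point. The pads swing forward as they close: fully open they stand 13 mm farther back than shut.
Start: joints at [-1.332, 0.477, 0.022, 1.555, -0.011, 1.109, -0.083], TCP at [0.229, 0.635, 0.231] pointing down, gripper open.
Joint ranges: [-2.96, 2.96], [-0.34, 2.1], [-1.41, 1.46], [0.24, 2.44], [-1.37, 4.51], [0.17, 1.92], [-2.96, 2.96]. Speed limits (rad/s): [2.39, 2.39, 3.14, 3.14, 3.14, 3.14, 3.14].

### API

Orientations are given as a rotation vector (axis times angle).
In Python, from bench import get_obs, viewer, r gives the robot as it stands. The module is installed in compiled form; this text tells all that it offers.
- The arm moves only by the tool play_rows, never from a script. Its argument "commands" is a list that holds one entry, the list of rows, each a list of 5 numbers: the gripper's target within -1 to 1 (shut at 1, half-way at 0, fully open at -1), then the shift along the tool's x, y, z scaled (see below), then the turn about the tool's z scaled (see below). A call has 1 to 12 rows; each row is the pose to reach, as a shift and turn from the pose commanded when the call began, along the tool's axes at that moment; what a row does not reach only later rows make up. The controller multiplies each number of a shift by 0.2 m and each number of a turn by pi/2 rad. A row lasts 1/12 s, in which the tool goes at most 41.7 mm and 7.16 degrees, less where a joint would pass 70% of its speed; a pose out of reach is approached as far as the arm can. A call with a number of a shift or a turn outside -1 to 1 is refused whole. A call with a gripper value outside its range is refused whole. The fingers move at their own pace and stop on an object; "grip_force" is the grip in N (left out, the last holds). Time passes only in rows, so rows that repeat a pose let the fingers close. It gives the time, the measured TCP pose, the force, the opening and the grip force at its end, in the units of the state.
- get_obs(): the state, without advancing time (a new reading comes with each control period).
- viewer.grab_frame(name): name is "scene" or "top" or "wrist"; returns a dict with "pixels" (420x560x3 uint8, red, green, blue), "fovy" (degrees; the focal length in pixels is half the picture's height over the tangent of half this angle, whatever the lens; pixels are square), "cx", "cy" (the principal point, pixels), "world_to_cam" (4x4, takes a point from world to camera coordinates); the wrist camera has in their place "hand_eye" (4x4, takes a point from camera to tool coordinates, whose origin is the TCP and whose axes are the flange's). Camera axes: x right, y up, looking along -z (the intrinsics and any distortion apply to the point x, -y, -z); pixel columns grow to the right and rows downward; lengths in m; the calibration is good to about 2 mm. A picture is of the moment at which its call begins: read the wrist's pose just before it. There is no depth.
- r.hand_in(): hands the job in; it is judged then, once.
Trained networks look in a picture, given as the dict that the camera call returned (one of the last four; its "shot" number tells which), for a name from the list of things; names that differ only in an ending like _2 or _b are one class to them, and where a whole thing is asked for, a point or a joint stands for the part that bears it (a point fixed in the world has none). Each returns a list of dicts, best first, with "score" (0 to 1); they miss things now and then, are a little off and sometimes report something else, mostly with a low value. They report only what shows in the picture. A call takes as long as a camera call.
- viewer.trace(picture, thing): "pixels" (420x560 bool, what is visible of it) and "rect" ([left, top, right, bottom] in pixels, round what is visible of it).
The state is a dict: "clock": time; "joints": joint angles; "qvel": joint speeds; "tau": joint torques, N m; "tcp_pos": TCP position; "orientation": TCP orientation; "contact_force": force on the tool from outside, world axes, zero at the start; "moment": the same for the moment, N m; "grip_width": finger opening in m; "gripper_force": force on a finger pad.
Only numpy, scipy, OpenCV 4.12 (cv2) and the standard library are available. Lean on these libraries where they do the work, as an engineer would, in place of code of your own. Each camera call takes 0.05 s, during which the arm holds its last target. There are 200 camera calls.

### The job

One of the four identical square blank covers on the desk connection box has not been pushed home on its stud. Press the covers near an edge, one after another, until you find the one that rocks, then press that one down in its middle until it is fully home and sits level; press firmly where needed, but never hard enough to crack a cover. This is fingertip work: pick nothing up, and leave the other things on the desk where they lie.

Things in the scene. Friction and masses are not known exactly. Their poses are not given: they have to be found in the camera images.
- unit: Desk connection box, fixed to the desk: bar 80 x 391 mm, 34 mm high, aluminium, black end caps, grey top frame with five square bays in a row. Origin: centre of the underside; x to its far long side, y along it to the left, z up. Covers fill the bays at y = +142, +71, 0 and -71 mm; at -142 mm (right end) is a black charging insert with two small ports, which is no cover.
- cover_a: Square blank cover, white plastic, 50 x 50 mm, 12 mm thick, flat top, a small dark slot in its near side. It fills one of the first four bays; the letter tells neither the bay nor which cover is loose. Origin: centre of its TOP face, 37 to 41 mm above the desk; axes as the box's. Tops differ by up to 3 mm from bay to bay (inserts set by hand), so height does not tell which is loose.
- cover_b: Identical to cover_a. How a sound cover feels (three of the four): rigid, it neither tips nor sinks wherever it is pressed.
- cover_c: Identical to cover_a. How the loose cover (any of the four) rocks: it rests level on a central stud; pressed with 2 to 6 N at 15 to 20 mm from its middle toward any edge it tips about its middle by about 0.1 rad (the edge sinks some 2.5 mm) and springs back level when released. Pressing an edge does not seat it.
- cover_d: Identical to cover_a. How the loose cover (any of the four) is seated: pressed in its middle (within about 6 mm) it slides down its stud at about 9 N, stops hard after 2.4 mm, stays there and no longer tips. A firm press is 12 to 20 N; beyond 50 N a cover cracks.
- usb_stick: orange memory stick, 55 x 18 x 8 mm, loose on the desk at the near side of the box; origin: centre of the underside
- eraser: blue and white eraser, 46 x 23 x 13 mm, loose at the near side of the box; origin: centre of the underside
- binder_clip: black binder clip, 20 x 31 x 35 mm, loose at the far side of the box; origin: centre of the underside
- sharpener: metal pencil sharpener, 16 x 25 x 12 mm, loose at the far side of the box; origin: centre of the underside
- tape_roll: roll of masking tape, 103 x 99 x 24 mm, lying flat on the desk to the left of the box; origin: centre of the underside
- smartphone: smartphone, 146 x 71 x 8 mm, lying flat on the desk to the right of the box; origin: centre of the underside
- mug: dark and white mug, 82 x 111 x 97 mm, standing at the far left of the desk; origin: centre of the underside

How it is judged:
By the outcome, as a careful person would: the job done as asked, in the order asked, and still so for the second after the job is handed in, with the robot touching nothing.
It also fails if it takes over 48 s, if anything falls off the work surface, if the arm or the gripper's body presses on something with over 40 N, if the wrist force passes 120 N, or if a joint passes its speed limit or range.

## Working session

There is one attempt and no reset: what is moved stays moved. The work goes in short steps, Python scripts to look and compute and a tool call to move; the robot and the scene stay as the last step left them, time stands still between calls to the robot, and variables do not carry over. Pictures are saved under pics/ and viewed, at most 10 in all, crops included, and the job is handed in when it is done.

Besides the shell and the picture viewer there is one more tool, called after ">>>" as a command line: name --argument value ..., lists and objects as JSON in quotes. play_rows: Moves the arm, as the interface text tells. Shifts and turns lie within -1 to 1; 1 stands for 0.2 m of shift or pi/2 rad of turn. Its arguments: {"type":"object","properties":{"commands":{"type":"array","items":{"type":"array","items":{"type":"array","items":{"type":"number","minimum":-1,"maximum":1}}}},"grip_force":{"type":"number"}},"required":["commands"]}

```bash
mkdir -p pics; cat > h.py <<'E'
import numpy as np,cv2
from bench import get_obs,viewer,r
from scipy.spatial.transform import Rotation as R
def save(p,n): cv2.imwrite(f'pics/{n}.png',cv2.cvtColor(p['pixels'],cv2.COLOR_RGB2BGR))
def ray(p,u,v):
    f=210/np.tan(np.radians(p['fovy'])/2)
    d=np.array([(u-p['cx'])/f,-(v-p['cy'])/f,-1])
    T=np.linalg.inv(p['world_to_cam']); return T[:3,3],T[:3,:3]@d
def at(p,u,v,z):
    o,d=ray(p,u,v); return o+d*(z-o[2])/d[2]
E
python3 - <<'E'
from h import *
o=get_obs(); print({k:np.round(v,3) for k,v in o.items()}); print(R.from_rotvec(o['orientation']).as_matrix().round(3))
for c in('top','scene'):
    p=viewer.grab_frame(c); save(p,c+'1'); print(c,[k for k in p],p['fovy'],p['cx'],p['cy'])
    for t in ('cover_a','unit','mug'):
        for q in viewer.trace(p,t)[:6]:
            m=q['pixels']; v,u=np.nonzero(m); print(t,round(q['score'],2),q['rect'],m.sum(),at(p,u.mean(),v.mean(),.039 if t=='cover_a' else .034).round(4))
E
```

```text
{'clock': np.float64(0.0), 'joints': array([-1.332,  0.478,  0.022,  1.556, -0.012,  1.109, -0.083]), 'qvel': array([ 0.   , -0.   , -0.   ,  0.   ,  0.001,  0.   , -0.002]), 'tau': array([ 0.0000e+00, -5.9646e+01,  1.6080e+00, -2.8119e+01,  1.3000e-02,
        1.0000e-02,  0.0000e+00]), 'tcp_pos': array([0.229, 0.634, 0.23 ]), 'orientation': array([-5.420e-01, -3.094e+00,  3.000e-03]), 'contact_force': array([ 0.693, -0.489, -0.283]), 'moment': array([-0.009,  0.023, -0.007]), 'gripper_force': np.float64(0.0), 'grip_width': np.float64(0.086)}
[[-0.94   0.34  -0.   ]
 [ 0.34   0.94  -0.002]
 [-0.    -0.002 -1.   ]]
top ['pixels', 'fovy', 'cx', 'cy', 'world_to_cam', 'shot'] 42.621899289330344 282.29034448626237 215.84501717862645
cover_a 0.87 [244.3, 208.8, 263.9, 227.8] 296 [0.5574 0.0447 0.039 ]
cover_a 0.81 [290.7, 218.7, 316.3, 238.2] 291 [ 0.5262 -0.0935  0.039 ]
cover_a 0.55 [268.9, 212.1, 286.4, 232.7] 331 [ 0.5411 -0.0239  0.039 ]
unit 0.93 [207.7, 194.4, 348.4, 255.0] 2600 [ 0.5355 -0.0442  0.034 ]
mug 0.74 [114.7, 147.5, 147.2, 183.7] 898 [0.6857 0.4048 0.034 ]
mug 0.7 [241.9, 206.4, 265.7, 228.8] 332 [0.5575 0.0443 0.034 ]
scene ['pixels', 'fovy', 'cx', 'cy', 'world_to_cam', 'shot'] 57.98340980580745 279.88295641407933 210.71701705392658
cover_a 0.54 [242.3, 190.2, 257.1, 199.8] 119 [0.5667 0.1149 0.039 ]
cover_a 0.52 [247.5, 198.3, 268.2, 211.4] 159 [0.5542 0.0458 0.039 ]
cover_a 0.49 [251.8, 243.5, 266.1, 247.1] 110 [ 0.4071 -0.1539  0.039 ]
unit 0.83 [231.4, 186.2, 314.5, 257.0] 1663 [ 0.5085 -0.1036  0.034 ]
mug 0.65 [219.7, 145.1, 241.2, 176.1] 535 [0.7082 0.446  0.034 ]
```

```bash
python3 - <<'E'
import cv2
a=cv2.imread('pics/top1.png')[140:290,90:400]; cv2.imwrite('pics/top1c.png',cv2.resize(a,None,fx=2.55,fy=2.55,interpolation=cv2.INTER_CUBIC))
E
```

```text
(no output)
```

View pics/top1c.png

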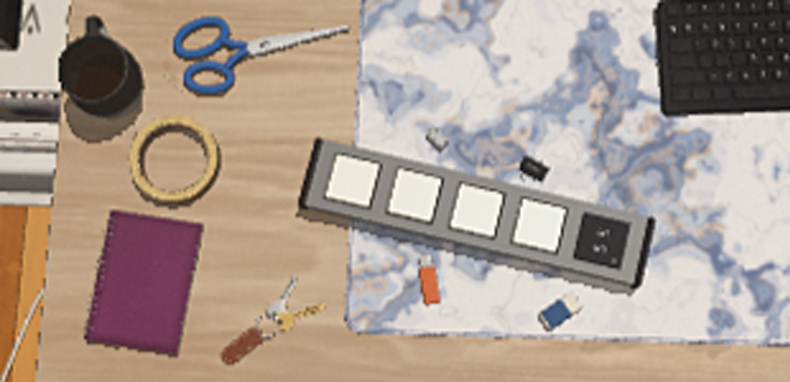

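The crop shows the box rotated, with white covers at crop pixels (352,180), (415,194), (477,209) and (540,224), and the black insert at the right end (600,240). The 71 mm spacing agrees with the measured points. I'll move above it with the fingers shut.

>>> play_rows --commands '[[[1,-0.84,-0.68,0,0],[1,-0.84,-0.68,0,0],[1,-0.84,-0.68,0,0],[1,-0.84,-0.68,0,0],[1,-0.84,-0.68,0,0],[1,-0.84,-0.68,0,0]]]' --grip_force 60

```text
clock: 0.9
tcp_pos: [0.3465, 0.4425, 0.2315]
orientation: [0.556, 3.089, -0.004]
contact_force: [1.6, -0.7, -0.7]
grip_width: 0.0127
gripper_force: 0.0
```

>>> play_rows --commands '[[[1,-0.84,-0.68,0,0],[1,-0.84,-0.68,0,0],[1,-0.84,-0.68,0,0],[1,-0.84,-0.68,0,0],[1,-0.84,-0.68,0,0],[1,-0.84,-0.68,0,0]]]'

```text
clock: 1.4
tcp_pos: [0.4569, 0.2574, 0.2318]
orientation: [0.557, 3.089, -0.003]
contact_force: [-0.3, -0.7, -1.1]
grip_width: -0.0003
gripper_force: 0.0
```

>>> play_rows --commands '[[[1,-0.84,-0.68,0,-0.08],[1,-0.84,-0.68,0,-0.08],[1,-0.84,-0.68,0,-0.08],[1,-0.84,-0.68,0,-0.08],[1,-0.84,-0.68,0,-0.08],[1,-0.84,-0.68,0,-0.08],[1,-0.84,-0.68,0,-0.08],[1,-0.84,-0.68,0,-0.08]]]'

```text
clock: 2.07
tcp_pos: [0.5648, 0.0797, 0.2312]
orientation: [-0.349, -3.122, -0.0]
contact_force: [-0.4, -0.0, -0.6]
grip_width: -0.0003
gripper_force: 0.0
```

```bash
python3 - <<'E'
from h import *
o=get_obs(); print({k:np.round(o[k],3) for k in('clock','joints','tcp_pos','contact_force','grip_width')}); M=R.from_rotvec(o['orientation']).as_matrix();print(M.round(3))
p=viewer.grab_frame('wrist'); save(p,'w1'); print(p['hand_eye'].round(3),p['fovy'])
T=np.eye(4);T[:3,:3]=M;T[:3,3]=o['tcp_pos']; p['world_to_cam']=np.linalg.inv(T@p['hand_eye'])
for t in ('cover_a','unit'):
    for q in viewer.trace(p,t)[:6]:
        m=q['pixels'].astype(np.uint8); (c,s,a)=cv2.minAreaRect(cv2.findNonZero(m)); v,u=np.nonzero(m); print(t,round(q['score'],2),q['rect'],np.round(s),round(a,1),at(p,*c,.039).round(4),at(p,u.mean(),v.mean(),.039).round(4))
E
```

```text
{'clock': np.float64(2.067), 'joints': array([-0.471,  0.309,  0.275,  1.826, -0.098,  1.02 ,  1.191]), 'tcp_pos': array([0.565, 0.08 , 0.231]), 'contact_force': array([-0.409, -0.037, -0.598]), 'grip_width': np.float64(-0.0)}
[[-0.975  0.221 -0.   ]
 [ 0.221  0.975  0.   ]
 [ 0.     0.    -1.   ]]
[[ 0.     0.961  0.276  0.071]
 [ 1.     0.    -0.001 -0.001]
 [-0.001  0.276 -0.961 -0.141]
 [ 0.     0.     0.     1.   ]] 60.93520018698124
cover_a 0.74 [67.9, 160.9, 132.8, 216.1] [60. 51.] -0.0 [ 0.5243 -0.0899  0.039 ] [ 0.5241 -0.0898  0.039 ]
cover_a 0.73 [294.3, 155.1, 348.8, 211.0] [52. 53.] 90.0 [0.5682 0.1142 0.039 ] [0.5676 0.1146 0.039 ]
cover_a 0.72 [219.2, 157.9, 273.4, 212.9] [53. 53.] 90.0 [0.554  0.0453 0.039 ] [0.5532 0.046  0.039 ]
cover_a 0.57 [144.5, 157.8, 204.5, 213.9] [57. 51.] -0.0 [ 0.5386 -0.0224  0.039 ] [ 0.5387 -0.0216  0.039 ]
unit 0.8 [0.3, 140.7, 377.9, 222.2] [ 81. 376.] 89.1 [ 0.5406 -0.0081  0.039 ] [ 0.5371 -0.0214  0.039 ]
```

View pics/w1.png

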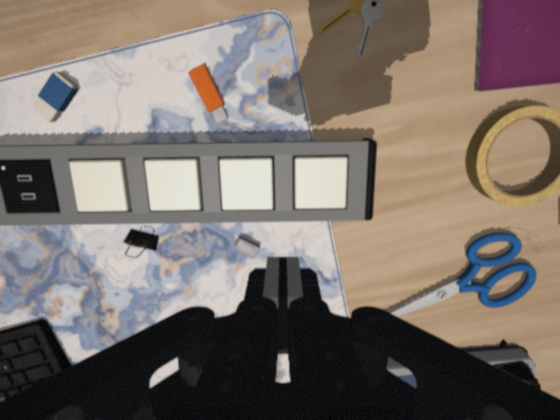

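The wrist view shows the box nearly aligned with the tool, with covers centred at about (321,183), (246,184), (172,185) and (98,186). Both cameras agree within about 3–4 mm. First I'll press the near edge of the leftmost cover.

>>> play_rows --commands '[[[1,0.12,0.173,0.5,0],[1,0.12,0.173,0.8,0],[1,0.12,0.173,0.9,0],[1,0.12,0.173,0.925,0],[1,0.12,0.173,0.925,0],[1,0.12,0.173,0.925,0]]]'

```text
clock: 2.72
tcp_pos: [0.5441, 0.121, 0.0415]
orientation: [-0.338, -3.114, 0.004]
contact_force: [-1.7, -0.1, -0.5]
grip_width: -0.0004
gripper_force: 0.0
```

>>> play_rows --commands '[[[1,0,0,0.005,0],[1,0,0,0.01,0],[1,0,0,0.015,0],[1,0,0,0.015,0]]]'

```text
clock: 3.05
tcp_pos: [0.5503, 0.1191, 0.0451]
orientation: [0.347, 3.119, 0.002]
contact_force: [-0.1, -0.1, -0.4]
grip_width: 0.0
gripper_force: 0.0
```

>>> play_rows --commands '[[[1,0,0,0.003,0],[1,0,0,0.006,0],[1,0,0,0.006,0]]]'

```text
clock: 3.3
tcp_pos: [0.5492, 0.1188, 0.0426]
orientation: [0.347, 3.122, 0.001]
contact_force: [-0.2, -0.0, 0.1]
grip_width: 0.0
gripper_force: 0.0
```

```bash
python3 - <<'E'
from h import *
p=viewer.grab_frame('wrist'); save(p,'w2'); o=get_obs(); print(o['contact_force'],o['tcp_pos'],o['moment'])
E
```

```text
[ 0.37802052 -0.04239953 -0.35602496] [0.54905819 0.11878594 0.04242458] [-0.02576127  0.00040131 -0.00068577]
```

View pics/w2.png

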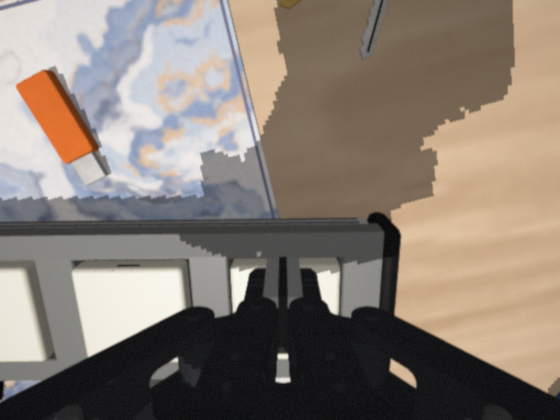

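The wrist view from near the desk shows the fingertip over the near edge of the leftmost cover, sideways centred. Next I'll zoom on the neighbour's near edge to settle the offset.

```bash
python3 - <<'E'
import cv2
a=cv2.imread('pics/w2.png')[235:330,50:350]; cv2.imwrite('pics/w2c.png',cv2.resize(a,None,fx=2.6,fy=2.6,interpolation=cv2.INTER_CUBIC))
E
```

```text
(no output)
```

View pics/w2c.png

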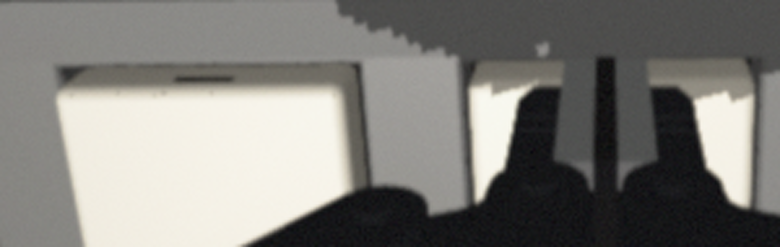

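The near face, with its slot, spans crop rows 65–93, so the top edge is at image row ~270. That puts the TCP about 21 mm from the middle, as planned. Pressing slowly.

>>> play_rows --commands '[[[1,0,0,0.003,0],[1,0,0,0.005,0],[1,0,0,0.005,0]]]'

```text
clock: 3.6
tcp_pos: [0.5489, 0.1188, 0.041]
orientation: [-0.347, -3.122, 0.0]
contact_force: [-0.8, 0.1, 0.3]
grip_width: 0.0003
gripper_force: 0.0
```

>>> play_rows --commands '[[[1,0,0,0.003,0],[1,0,0,0.005,0],[1,0,0,0.005,0]]]'

```text
clock: 3.85
tcp_pos: [0.5488, 0.1188, 0.04]
orientation: [-0.347, -3.122, 0.0]
contact_force: [0.6, -0.7, -0.2]
grip_width: -0.0001
gripper_force: 0.0
```

>>> play_rows --commands '[[[1,0,0,0.003,0],[1,0,0,0.005,0],[1,0,0,0.005,0]]]'

```text
clock: 4.1
tcp_pos: [0.5489, 0.1188, 0.039]
orientation: [-0.347, -3.122, 0.0]
contact_force: [-0.0, 1.1, -0.0]
grip_width: -0.0
gripper_force: 0.0
```

>>> play_rows --commands '[[[1,0,0,0.003,0],[1,0,0,0.003,0],[1,0,0,0.003,0]]]'

```text
clock: 4.35
tcp_pos: [0.5489, 0.1188, 0.0389]
orientation: [-0.347, -3.122, -0.0]
contact_force: [-2.6, -0.2, 5.0]
grip_width: 0.0005
gripper_force: 2.5
```

>>> play_rows --commands '[[[1,0,0,0.003,0],[1,0,0,0.003,0],[1,0,0,0.003,0]]]'

```text
clock: 4.6
tcp_pos: [0.5489, 0.1189, 0.0389]
orientation: [-0.347, -3.122, -0.001]
contact_force: [-2.9, -1.4, 11.9]
grip_width: -0.0
gripper_force: 5.5
```

Cover 1 is rigid: 12 N with no sinking. I'll lift and go to the second.

>>> play_rows --commands '[[[1,0,0,-0.05,0],[1,0,-0.12,-0.06,0],[1,0,-0.25,-0.06,0],[1,0,-0.33,-0.06,0],[1,0,-0.353,-0.05,0],[1,0,-0.353,-0.035,0],[1,0,-0.353,-0.023,0],[1,0,-0.353,-0.02,0],[1,0,-0.353,-0.02,0]]]'

```text
clock: 5.35
tcp_pos: [0.5335, 0.0516, 0.0415]
orientation: [-0.343, -3.122, -0.001]
contact_force: [-0.1, 0.6, -0.0]
grip_width: -0.0002
gripper_force: 0.0
```

>>> play_rows --commands '[[[1,0,0,0.003,0],[1,0,0,0.005,0],[1,0,0,0.005,0]]]'

```text
clock: 5.6
tcp_pos: [0.5335, 0.0504, 0.0408]
orientation: [-0.346, -3.122, -0.0]
contact_force: [0.2, -0.4, 0.3]
grip_width: -0.0001
gripper_force: 0.0
```

>>> play_rows --commands '[[[1,0,0,0.003,0],[1,0,0,0.004,0],[1,0,0,0.004,0]]]'

```text
clock: 5.85
tcp_pos: [0.5334, 0.05, 0.0401]
orientation: [0.347, 3.122, 0.0]
contact_force: [-0.4, -0.3, 0.1]
grip_width: 0.0
gripper_force: 0.1
```

>>> play_rows --commands '[[[1,0,0,0.003,0],[1,0,0,0.004,0],[1,0,0,0.004,0]]]'

```text
clock: 6.1
tcp_pos: [0.5335, 0.05, 0.0393]
orientation: [0.347, 3.122, 0.0]
contact_force: [-0.5, 1.5, 0.4]
grip_width: 0.0
gripper_force: 0.4
```

>>> play_rows --commands '[[[1,0,0,0.003,0],[1,0,0,0.004,0],[1,0,0,0.004,0]]]'

```text
clock: 6.35
tcp_pos: [0.5336, 0.05, 0.0386]
orientation: [0.347, 3.122, 0.0]
contact_force: [0.2, -0.3, 1.2]
grip_width: -0.0003
gripper_force: 0.7
```

>>> play_rows --commands '[[[1,0,0,0.002,0],[1,0,0,0.003,0],[1,0,0,0.003,0]]]'

```text
clock: 6.6
tcp_pos: [0.5336, 0.05, 0.0381]
orientation: [0.347, 3.122, 0.0]
contact_force: [-1.3, -0.3, 4.8]
grip_width: -0.0002
gripper_force: 2.3
```

>>> play_rows --commands '[[[1,0,0,0.002,0],[1,0,0,0.003,0],[1,0,0,0.003,0]]]'

```text
clock: 6.85
tcp_pos: [0.5336, 0.05, 0.0379]
orientation: [0.347, 3.122, 0.001]
contact_force: [-1.3, 0.3, 9.1]
grip_width: 0.0
gripper_force: 4.6
```

```bash
python3 - <<'E'
from h import *
o=get_obs(); print(o['contact_force'],o['tcp_pos'])
p=viewer.grab_frame('wrist'); save(p,'w3')
a=cv2.imread('pics/w3.png')[235:350,50:350]; cv2.imwrite('pics/w3c.png',cv2.resize(a,None,fx=2.6,fy=2.6,interpolation=cv2.INTER_CUBIC))
E
```

```text
[-1.29526466  0.31519294  9.07874804] [0.53364789 0.05001015 0.03786043]
```

View pics/w3c.png

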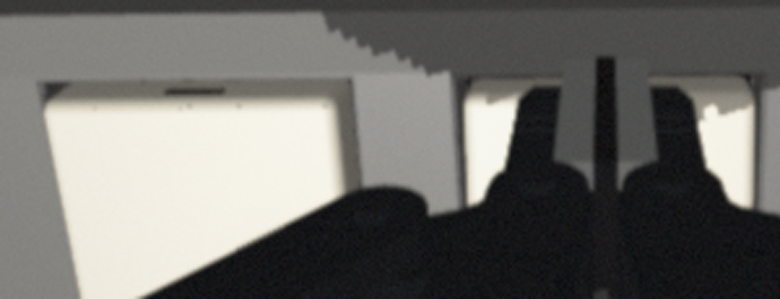

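The force rose softly over about 2 mm (z 0.0401→0.0381) before going stiff, unlike cover 1, so this is probably tipping. I'll check for spring-back by releasing in steps.

>>> play_rows --commands '[[[1,0,0,-0.008,0],[1,0,0,-0.008,0],[1,0,0,-0.008,0],[1,0,0,-0.008,0]]]'

```text
clock: 7.23
tcp_pos: [0.5335, 0.05, 0.0388]
orientation: [0.347, 3.122, 0.0]
contact_force: [0.5, -0.9, 1.3]
grip_width: 0.0
gripper_force: 0.6
```

>>> play_rows --commands '[[[1,0,0,0.004,0],[1,0,0,0.004,0],[1,0,0,0.004,0],[1,0,0,0.004,0]]]'

```text
clock: 7.57
tcp_pos: [0.5335, 0.05, 0.0382]
orientation: [0.347, 3.122, 0.0]
contact_force: [0.8, 0.7, 3.7]
grip_width: -0.0001
gripper_force: 1.9
```

>>> play_rows --commands '[[[1,0,0,-0.04,0],[1,0,0,-0.04,0],[1,0,0,-0.04,0],[1,0,0,-0.04,0]]]'

```text
clock: 7.9
tcp_pos: [0.5333, 0.0499, 0.0461]
orientation: [-0.347, -3.122, 0.0]
contact_force: [0.4, 0.3, -0.2]
grip_width: 0.0002
gripper_force: 0.0
```

It springs: about 1.3 N at 0.0388 and 3.7 N at 0.0382, repeatably. Cover 2 is the loose one. I'll move to its middle and press.

>>> play_rows --commands '[[[1,-0.05,0.002,0,0],[1,-0.09,0.003,0,0],[1,-0.103,0.003,0.005,0],[1,-0.103,0.003,0.015,0],[1,-0.103,0.003,0.025,0],[1,-0.103,0.003,0.025,0]]]'

```text
clock: 8.4
tcp_pos: [0.5531, 0.0459, 0.0404]
orientation: [-0.347, -3.121, 0.0]
contact_force: [0.2, -0.2, 0.1]
grip_width: 0.0
gripper_force: 0.0
```

>>> play_rows --commands '[[[1,0,0,0.003,0],[1,0,0,0.006,0],[1,0,0,0.006,0],[1,0,0,0.006,0]]]'

```text
clock: 8.73
tcp_pos: [0.5536, 0.0461, 0.0399]
orientation: [-0.346, -3.122, -0.0]
contact_force: [-0.0, -0.3, -0.3]
grip_width: 0.0001
gripper_force: 0.0
```

```bash
python3 - <<'E'
from h import *
o=get_obs(); print(o['contact_force'],o['tcp_pos'])
p=viewer.grab_frame('wrist'); save(p,'w4')
a=cv2.imread('pics/w4.png')[190:350,50:350]; cv2.imwrite('pics/w4c.png',cv2.resize(a,None,fx=2.6,fy=2.6,interpolation=cv2.INTER_CUBIC))
E
```

```text
[-0.03240137 -0.32935036 -0.32212721] [0.55357657 0.04612432 0.03994604]
```

View pics/w4c.png

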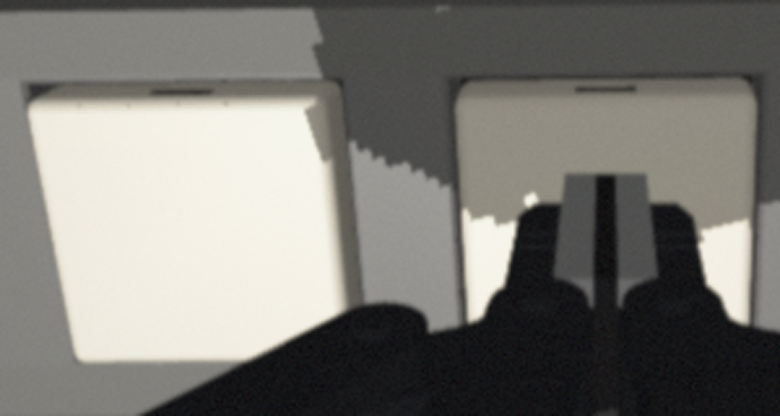

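The fingertip is sideways centred (605 against 607). The cover's near top edge at crop row ~103 puts the TCP about 3 mm nearside of the middle. I'll correct by 2.5 mm and press.

>>> play_rows --commands '[[[1,-0.012,0.002,-0.005,0],[1,-0.012,0.002,-0.005,0],[1,-0.012,0.002,0,0],[1,-0.012,0.002,0.003,0],[1,-0.012,0.002,0.006,0],[1,-0.012,0.002,0.006,0]]]'

```text
clock: 9.28
tcp_pos: [0.5564, 0.0459, 0.0393]
orientation: [0.347, 3.122, 0.001]
contact_force: [-0.9, -0.1, 6.1]
grip_width: -0.0
gripper_force: 3.1
```

>>> play_rows --commands '[[[1,0,0,0.002,0],[1,0,0,0.004,0],[1,0,0,0.004,0]]]'

```text
clock: 9.53
tcp_pos: [0.5565, 0.0459, 0.0386]
orientation: [0.347, 3.122, 0.001]
contact_force: [-2.0, -0.3, 8.1]
grip_width: 0.0005
gripper_force: 3.8
```

Sliding at about 8–9 N, as expected. I'll keep pressing.

>>> play_rows --commands '[[[1,0,0,0.002,0],[1,0,0,0.004,0],[1,0,0,0.004,0]]]'

```text
clock: 9.78
tcp_pos: [0.5564, 0.0459, 0.0378]
orientation: [0.347, 3.122, 0.001]
contact_force: [-1.4, 1.1, 8.3]
grip_width: -0.0001
gripper_force: 4.1
```

>>> play_rows --commands '[[[1,0,0,0.002,0],[1,0,0,0.004,0],[1,0,0,0.004,0]]]'

```text
clock: 10.03
tcp_pos: [0.5565, 0.0459, 0.0374]
orientation: [0.347, 3.122, 0.001]
contact_force: [-3.0, -0.3, 11.7]
grip_width: -0.0002
gripper_force: 6.1
```

>>> play_rows --commands '[[[1,0,0,0.002,0],[1,0,0,0.003,0],[1,0,0,0.003,0],[1,0,0,0.003,0]]]'

```text
clock: 10.37
tcp_pos: [0.5565, 0.0459, 0.0373]
orientation: [0.347, 3.122, 0.001]
contact_force: [-4.7, -0.3, 17.4]
grip_width: -0.0004
gripper_force: 8.5
```

It stopped hard at 17 N. I'll lift, then recheck the near edge for rocking.

>>> play_rows --commands '[[[1,0,0,-0.03,0],[1,0,0,-0.045,0],[1,0.05,0,-0.045,0],[1,0.1,0,-0.04,0],[1,0.11,0,-0.03,0],[1,0.11,0,-0.02,0],[1,0.11,0,-0.013,0],[1,0.11,0,-0.01,0],[1,0.11,0,-0.01,0]]]'

```text
clock: 11.12
tcp_pos: [0.5342, 0.0508, 0.0375]
orientation: [-0.346, -3.121, 0.0]
contact_force: [-1.6, 0.3, 3.2]
grip_width: 0.0002
gripper_force: 1.4
```

>>> play_rows --commands '[[[1,0,0,0.002,0],[1,0,0,0.004,0],[1,0,0,0.004,0]]]'

```text
clock: 11.37
tcp_pos: [0.5343, 0.0508, 0.0372]
orientation: [-0.347, -3.121, -0.0]
contact_force: [-4.7, 0.7, 8.6]
grip_width: -0.0002
gripper_force: 4.5
```

>>> play_rows --commands '[[[1,0,0,0.002,0],[1,0,0,0.003,0],[1,0,0,0.003,0]]]'

```text
clock: 11.62
tcp_pos: [0.5344, 0.0508, 0.0371]
orientation: [-0.347, -3.121, -0.001]
contact_force: [-5.8, 0.3, 14.7]
grip_width: -0.0002
gripper_force: 7.0
```

The edge is rigid now: 15 N, no sinking. Retreating.

>>> play_rows --commands '[[[1,0,0,-0.05,0],[1,0,0,-0.2,0],[1,0,0,-0.4,0],[1,0,0,-0.6,0],[1,0,0,-0.65,0],[1,0,0,-0.65,0],[1,0,0,-0.65,0]]]'

```text
clock: 12.2
tcp_pos: [0.5351, 0.0507, 0.1668]
orientation: [0.347, 3.121, 0.001]
contact_force: [-0.5, 0.7, -0.0]
grip_width: -0.0002
gripper_force: 0.0
```

```bash
python3 - <<'E'
from h import *
p=viewer.grab_frame('wrist'); save(p,'w5')
E
```

```text
(no output)
```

View pics/w5.png

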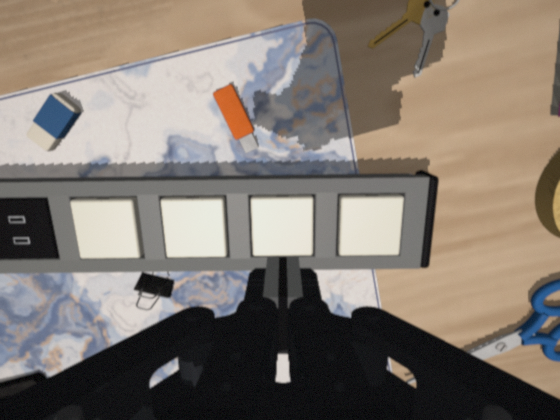

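The pressed cover, at (282,226), sits level in line with the others, and the loose things visible here are where they were.

```bash
python3 -c "
from bench import r
print(r.hand_in())"
```

```text
the job is handed in; nothing more can be done
None
```

The loose cover was the second from the left (bay y = +71 mm). I pressed it home in its middle at about 17 N until it stopped hard, its edge no longer tips under 15 N, and the job was handed in after about 12 s of the 48 s allowed.

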